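# Load a bottle into the leak-test rig

### The job

Take the amber bottle, lay it on its side in the black V cradle of the leak-test rig with its mouth towards the red sprung seal, then slide it along the cradle until its mouth has pushed the seal fully home against its stop. Handle the glass gently, with no hard bump against the rig, and leave the bottle lying there, seal pressed; leave the green bottle, spirit level, steel fitting and hex key alone.

Things in the scene. Friction and masses are not known exactly. Their poses are not given: they have to be found in the camera images.
- amber_center (a point): Centre of the loose amber glass bottle, 112.5 mm above its base; starts standing. z: base to mouth. 225 mm tall; round body 56 mm across up to 120 mm, shoulder up to 162 mm, round neck 26 mm across from 162 to 225 mm. About 0.3 kg (varies by a quarter), balance point about 75 mm above its base. Its yaw does not matter.
- amber_mouth (a point): Centre of the amber bottle's mouth, 225 mm above its underside; the flat rim is 26 mm across. Same axes as the bottle's centre.
- rig: Leak-test rig fixed to the bench: aluminium profile 60 mm wide (x), 30 mm high, y = -190 to 200 mm; cradle from y = -175 to 0, nothing over the profile from y = 0 to the red seal, so that a lying bottle's neck hangs free. Origin on the bench under the cradle's front end; y points along the cradle to the seal. Fixed, place and yaw vary.
- cradle (a point): Point at rig x = 0, y = 0, 80 mm above the bench: the front end of the line on which the axis of a bottle in the cradle lies (rig axes). The cradle is a 90 degree V trough of two black planks, 175 mm long towards -y, open above and at both ends; planks' top edges 71 mm above the bench, 69 mm apart over the outsides.
- cradle_back (a point): Point on the same line at the cradle's rear end, rig y = -175 mm, 80 mm above the bench. A bottle laid with its base 25 mm ahead of this point (rig y = -150) lies supported, its mouth at least 32 mm short of the seal. Pushed home its base is finally 67 to 87 mm ahead of this point, still supported.
- seal (a joint): Red disc 32 mm across, on the cradle's line, facing the mouth. Joint: m pushed back, 0 untouched, 0.010 at its hard stop. Weak spring, 0.2 to 0.9 N; a lying bottle's friction (some 2 to 5 N) holds it home. Its steel head (58 mm wide, 96 high, from 24 mm behind the face) is clamped differently each time: untouched face at rig y = 107 to 127 mm, not measured: find by touch.
- green_center (a point): Centre of the loose green glass bottle, same shape as the amber one, standing on the bench near it (they swap places). A bystander, not to be disturbed.
- level_center (a point): Centre of a yellow spirit level lying on the bench, 50 x 260 x 22 mm, long side along its y. A bystander.
- fitting_center (a point): A point 30 mm up on the axis of an upright steel pipe fitting with a green cap, 56 mm across, 63 mm tall. A bystander.
- hexkey_center (a point): A point on the bench between the legs of a flat-lying L-shaped hex key, 8 mm thick: long leg along its y at x = -30 mm, from y = -70 to 70 mm; short leg along x at y = -70 mm, to x = 30 mm. A bystander.
There are look-alikes about, which are no part of the job. What is shaped like the part that bears amber_center but blue is not meant.

How it is judged:
By the outcome, as a careful person would: the job done as asked, in the order asked, and still so for the second after the job is handed in, with the robot touching nothing.
It also fails if it takes over 61 s, if anything falls off the work surface, if the arm or the gripper's body presses on something with over 40 N, if the wrist force passes 120 N, or if a joint passes its speed limit or range.

### The arm

A 7-joint arm with a two-finger parallel gripper is mounted at the origin on the work surface. World frame = base frame: x ahead of the robot, y to its left, z up, the work surface at z = 0. Lengths are in m, angles in rad, forces in N, time in s.
With the tool pointing down it reaches from about 0.4 to 0.925 m from the base axis. Payload 4.1 kg.
Tool frame: the origin (TCP) lies midway between the tips of the shut fingers; the grasp point (between the pads) lies 19 mm behind it; z points along the fingers, x is the direction in which the jaws open and shut, and the axes are right-handed (so a half turn about z gives the same grasp; the last joint's range is limited). The gripper opens to 85 mm and grips with 20 to 120 N. Pads are 22 mm wide; open, the fingers measure 114 mm over their backs; the gripper's body (76 mm by 85 mm) begins 54 mm behind the grasp point. The pads swing forward as they close: fully open they stand 13 mm farther back than shut.
Start: joints at [1.052, 0.398, 0.045, 1.537, -0.019, 1.207, -0.051], TCP at [0.265, -0.594, 0.231] pointing down, gripper open.
Joint ranges: [-2.82, 2.82], [-0.49, 2.23], [-1.37, 1.46], [0, 2.46], [-1.36, 4.5], [0.23, 2], [-2.94, 2.94]. Speed limits (rad/s): [2.57, 2.57, 3.14, 3.14, 3.14, 3.14, 3.14].

### API

Orientations are given as a unit quaternion [w, x, y, z].
In Python, from cell import robot, get_image, get_calibration gives the robot as it stands. The module is installed in compiled form; this text tells all that it offers.
- The arm moves only by the tool play_rows, never from a script. Its argument "increments" is a list of rows, each a list of 5 numbers: the shift along the world's x, y, z in cm, then the turn about the world's z in degrees, then the opening, from 0 (shut) to 1 (fully open). In form: [[x, y, z, roll, claw], ...]. A call has 1 to 10 rows; each row shifts and turns the commanded pose from where the row before left it; what a row does not reach is not made up. A row lasts 1/12 s, in which the tool goes at most 41.7 mm and 7.16 degrees, less where a joint would pass 70% of its speed; a pose out of reach is approached as far as the arm can. A call with a gripper value outside its range is refused whole. The fingers move at their own pace and stop on an object; "force" is the grip in N (left out, the last holds). Time passes only in rows, so rows that do not move let the fingers close. It gives the time, the measured TCP pose, the force and the opening at its end, in the units of the state.
- robot.get_state(): the state, without advancing time (a new reading comes with each control period).
- get_image(name): name is "scene" or "top" or "wrist"; returns (picture, depth): 384x512x3 uint8, red, green, blue; 384x512 float32, m along the optical axis (not along the pixel's ray), 0 where there is no reading.
- get_calibration(name): a dict with "mtx" (3x3 intrinsics, pixels), "world_from_camera" (4x4, takes a point from camera to world coordinates). Camera axes: x right, y down, z forward; pixel columns grow to the right and rows downward; lengths in m; the calibration is good to about 2 mm. A picture is of the moment at which its call begins: read the wrist's pose just before it. get_calibration takes no time and is no camera call; for the wrist camera it gives the pose at the moment of the call.
- robot.hand_in(): hands the job in, once; it reports no verdict.
The state is a dict: "time_s": time; "q": joint angles; "qvel": joint speeds; "joint_efforts": joint torques, N m; "position": TCP position; "tool_rot": TCP orientation; "contact_force": force on the tool from outside, world axes, zero at the start; "moment": the same for the moment, N m; "width": finger opening in m.
Only numpy, scipy, OpenCV 4.12 (cv2) and the standard library are available. Lean on these libraries where they do the work, as an engineer would, in place of code of your own. Each camera call takes 0.05 s, during which the arm holds its last target.

## Working session

There is one attempt and no reset: what is moved stays moved. The work goes in short steps, Python scripts to look and compute and a tool call to move; the robot and the scene stay as the last step left them, time stands still between calls to the robot, and variables do not carry over. Pictures are saved under pics/ and viewed, and the job is handed in when it is done.

Besides the shell and the picture viewer there is one more tool, called after "Emit:" as name(argument=value, ...) on one line, values as JSON. play_rows: Moves the arm, as the interface text tells. Its arguments: {"type":"object","properties":{"increments":{"type":"array","items":{"type":"array","items":{"type":"number"}}},"force":{"type":"number"}},"required":["increments"]}

```bash
mkdir -p pics; python3 - <<'E'
from cell import robot,get_image,get_calibration
import cv2,numpy as np
s=robot.get_state();print({k:np.round(v,3) for k,v in s.items()})
for n in("scene","top"):
    im,d=get_image(n);np.savez(f"{n}0.npz",im=im,d=d,**get_calibration(n))
    cv2.imwrite(f"pics/{n}0.png",im[:,:,::-1]);print(np.round(get_calibration(n)["world_from_camera"],3).tolist(),get_calibration(n)["mtx"].tolist())
E
```

```text
{'time_s': np.float64(0.0), 'q': array([ 1.052,  0.399,  0.045,  1.538, -0.019,  1.207, -0.051]), 'qvel': array([ 0.001, -0.001, -0.001,  0.001,  0.   , -0.   ,  0.   ]), 'joint_efforts': array([-0.0000e+00, -4.7513e+01,  1.3650e+00, -2.5422e+01,  1.2000e-02,
        1.0000e-02, -0.0000e+00]), 'position': array([ 0.265, -0.593,  0.23 ]), 'tool_rot': array([-0.   ,  0.839, -0.544, -0.001]), 'contact_force': array([ 0.373, -0.369, -0.792]), 'moment': array([ 0.003,  0.03 , -0.013]), 'width': np.float64(0.086)}
[[-0.692, 0.523, -0.498, 1.108], [0.722, 0.483, -0.496, 0.589], [-0.019, -0.703, -0.711, 0.948], [0.0, 0.0, 0.0, 1.0]] [[442.18505125081526, 0.0, 251.14931032244033], [0.0, 442.18505125081526, 191.9623119721049], [0.0, 0.0, 1.0]]
[[-0.009, -0.99, 0.139, 0.439], [-1.0, 0.009, 0.001, 0.038], [-0.002, -0.139, -0.99, 1.162], [0.0, 0.0, 0.0, 1.0]] [[481.5214010597439, 0.0, 253.81274796480642], [0.0, 481.5214010597439, 196.73253096723897], [0.0, 0.0, 1.0]]
```

```bash
ls -la .
```

```text
total 2708
drwxr-xr-x  3 agent agent    4096 Dec  7 15:29 .
drwxr-xr-x 23 root  root     4096 Dec  7 15:28 ..
drwxr-xr-x  2 agent agent    4096 Dec  7 15:29 pics
-rw-r--r--  1 agent agent 1377452 Dec  7 15:29 scene0.npz
-rw-r--r--  1 agent agent 1377452 Dec  7 15:29 top0.npz
```

View pics/scene0.png

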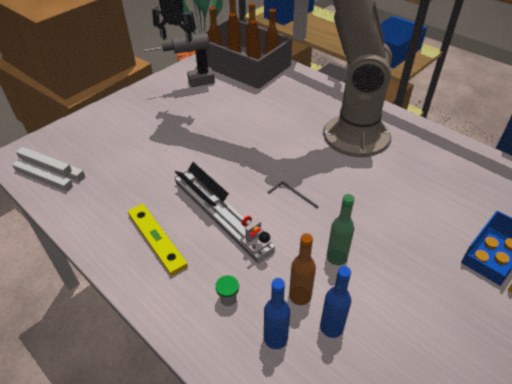

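View pics/top0.png

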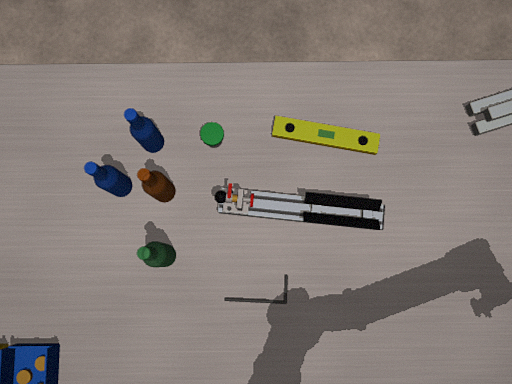

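```bash
cat > h.py <<'E'
import numpy as np,cv2
def load(f):return np.load(f)
def ray(c,u,v,z):
    T=c["world_from_camera"];K=c["mtx"]
    d=T[:3,:3]@np.linalg.inv(K)@[u,v,1];o=T[:3,3];return o+d*(z-o[2])/d[2]
def proj(c,p):
    T=np.linalg.inv(c["world_from_camera"]);q=c["mtx"]@(T[:3,:3]@p+T[:3,3]);return q[:2]/q[2]
E
python3 - <<'E'
from h import *
import cv2
t=load("top0.npz");s=load("scene0.npz")
a=cv2.resize(t["im"][160:280,80:240,::-1],None,fx=5,fy=5,interpolation=cv2.INTER_NEAREST);cv2.imwrite("pics/ta.png",a)
a=cv2.resize(t["im"][170:240,210:390,::-1],None,fx=4.4,fy=4.4,interpolation=cv2.INTER_CUBIC);cv2.imwrite("pics/tr.png",a)
a=cv2.resize(s["im"][150:270,160:290,::-1],None,fx=5,fy=5,interpolation=cv2.INTER_CUBIC);cv2.imwrite("pics/sr.png",a)
a=cv2.resize(s["im"][190:350,250:370,::-1],None,fx=3.7,fy=3.7,interpolation=cv2.INTER_CUBIC);cv2.imwrite("pics/sa.png",a)
E
```

```text
(no output)
```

View pics/ta.png

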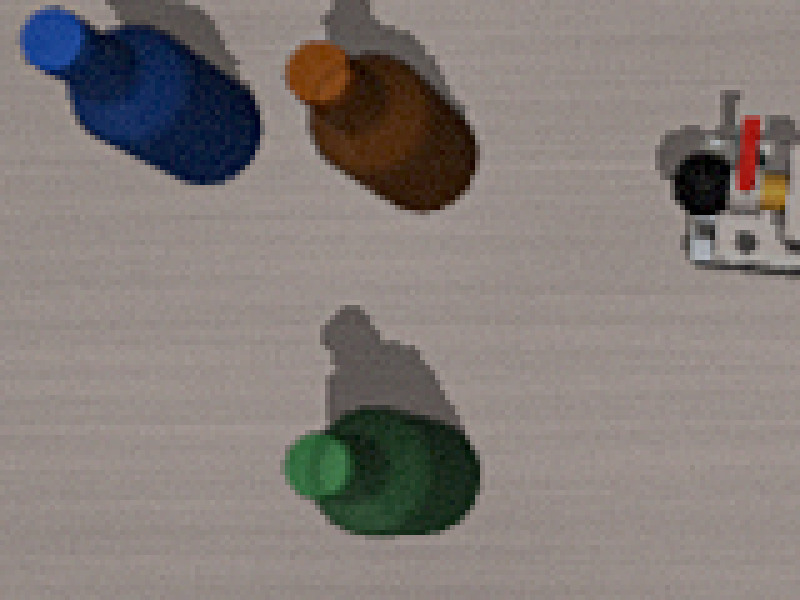

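View pics/tr.png

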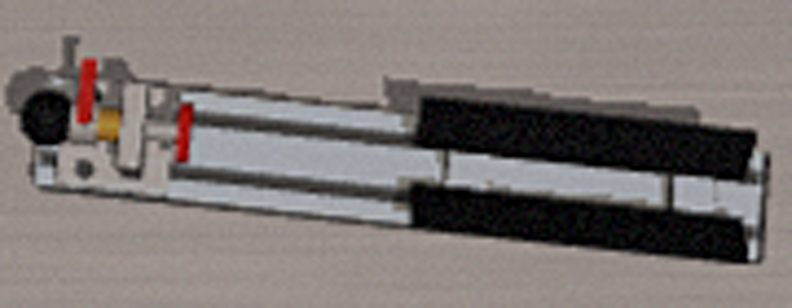

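View pics/sa.png

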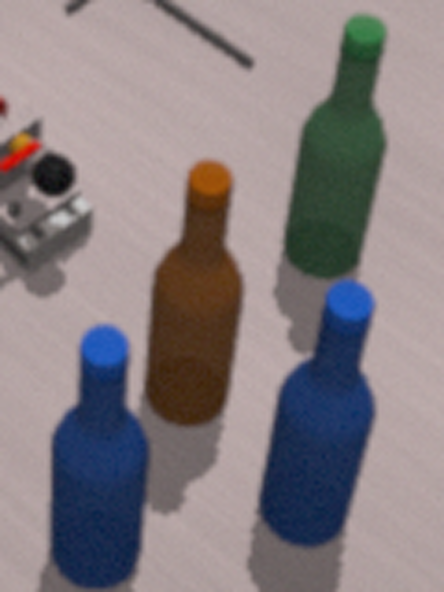

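View pics/sr.png

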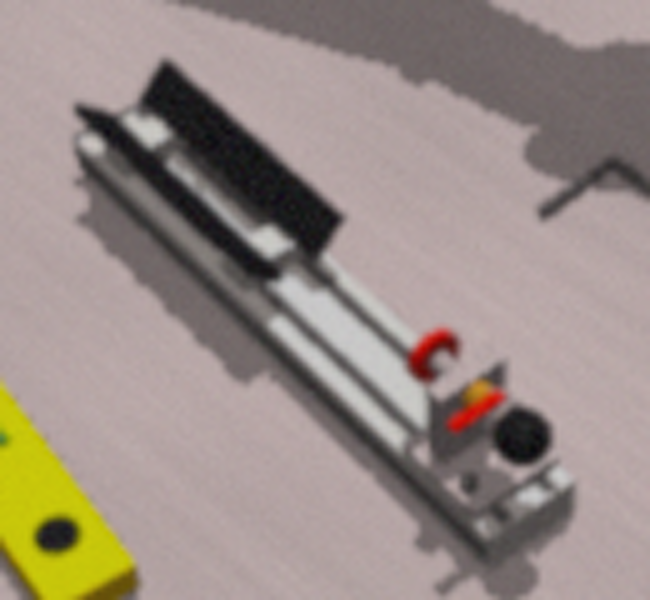

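```bash
python3 - <<'E'
from h import *
t=load("top0.npz");s=load("scene0.npz")
def blob(c,box,z,lo,hi):
    x0,y0,x1,y1=box;h=cv2.cvtColor(c["im"][y0:y1,x0:x1],cv2.COLOR_RGB2HSV)
    m=cv2.inRange(h,lo,hi);n,l,st,ce=cv2.connectedComponentsWithStats(m)
    i=1+np.argmax(st[1:,4]);u,v=ce[i]+[x0,y0];print(st[i],np.round([u,v],1),np.round(ray(c,u,v,z),4))
print("amber top");blob(t,(134,165,152,182),.225,(5,100,120),(22,255,255))
print("green top");blob(t,(134,240,152,262),.225,(40,80,100),(90,255,255))
p=ray(t,143.8,174.6,.225);print(p,proj(s,p))
print("scene amber",ray(s,306.8,238,.225), "green",ray(s,250+363/3.7,190+33/3.7,.225),"top",ray(t,80+319/5,160+465/5,.225))
print("blue1 top",ray(t,80+52/5,160+40/5,.225),"blue2",ray(t,130,115,.225))
f=lambda u,v,z=.071:ray(t,210+u/4.4,170+v/4.4,z)
A,B,C,D=f(420,98),f(410,226),f(757,130),f(748,262)
print(A,B,C,D,np.linalg.norm(A-B),np.linalg.norm(C-D),np.linalg.norm((A+B-C-D)/2))
F=(A+B)/2;R=(C+D)/2;print("front",F,"rear",R);d=F-R;print("yaw axis deg",np.degrees(np.arctan2(d[1],d[0])))
# profile corners z=.03: left bottom (35,188), right (762,262),(765,152)
for q in[(35,188),(762,262),(768,152)]:print(f(*q,.03))
print("seal",f(184,132,.085))
# scene planks
g=lambda u,v,z=.071:ray(s,160+u/5,150+v/5,z)
print("scene corners",g(165,62),g(342,218),g(78,107),g(268,278))
E
```

```text
amber top
[ 3  3 12 12 63] [142.  172.6] [0.6206 0.2595 0.225 ]
green top
[ 3  7 12 12 85] [142.8 253.1] [0.4623 0.2543 0.225 ]
[0.61655584 0.25576037 0.225     ] [305.10929648 235.36090265]
scene amber [0.61965709 0.26275141 0.225     ] green [0.46876516 0.26037316 0.225     ] top [0.46244019 0.25227398 0.225     ]
blue1 top [0.63087144 0.36196751 0.225     ] blue2 [0.73882588 0.2863186  0.225     ]
[ 0.60112485 -0.07966379  0.071     ] [ 0.53439773 -0.07289456  0.071     ] [ 0.58266969 -0.25416245  0.071     ] [ 0.51419597 -0.24636448  0.071     ] 0.06706959633784867 0.06891631471297023 0.17505463223359688
front [ 0.56776129 -0.07627917  0.071     ] rear [ 0.54843283 -0.25026347  0.071     ]
yaw axis deg 83.66082709674217
[0.56033914 0.12377545 0.03      ]
[ 0.51696744 -0.26451979  0.03      ]
[ 0.57609408 -0.27050049  0.03      ]
seal [0.58256467 0.04323343 0.085     ]
scene corners [ 0.52137057 -0.2370134   0.071     ] [ 0.54065984 -0.06480916  0.071     ] [ 0.58231923 -0.2445829   0.071     ] [ 0.59974758 -0.06161417  0.071     ]
```

Emit:
play_rows(increments=[[0.7,1.7,1.5,6,1],[1.4,3.4,1.5,6,1],[1.4,3.4,1.5,6,1],[1.4,3.4,1.5,6,1],[1.4,3.4,1.5,6,1],[1.4,3.4,1.5,6,1],[1.4,3.4,1.5,6,1],[1.4,3.4,1.5,6,1],[1.4,3.4,1.5,6,1],[1.4,3.4,1.5,5.5,1]], force=25)

```text
time_s: 0.93
position: [0.398, -0.2686, 0.3818]
tool_rot: [0.0, 0.999, -0.054, -0.0]
contact_force: [1.3, -0.3, 0.3]
width: 0.0853
```

Emit:
play_rows(increments=[[1.4,3.4,0,0,1],[1.4,3.4,0,0,1],[1.4,3.4,0,0,1],[1.4,3.4,0,0,1],[1.4,3.4,0,0,1],[1.4,3.4,0,0,1],[1.4,3.4,0,0,1],[1.4,3.4,0,0,1],[1.4,3.4,0,0,1],[1.4,3.4,0,0,1]])

```text
time_s: 1.77
position: [0.5381, 0.0709, 0.3811]
tool_rot: [0.0, 0.998, -0.056, -0.0]
contact_force: [0.0, -0.0, -0.2]
width: 0.0852
```

Emit:
play_rows(increments=[[1.4,3.1,0,0,1],[1.4,3.1,0,0,1],[1.4,3.1,0,0,1],[1.4,3.1,0,0,1],[1.2,2.6,0,0,1],[0.6,1.5,0,0,1],[0.2,1.0,0,0,1],[0,0,0,0,1]])

```text
time_s: 2.43
position: [0.6132, 0.247, 0.3802]
tool_rot: [-0.001, 0.999, -0.054, -0.001]
contact_force: [-0.7, -0.5, 0.3]
width: 0.0856
```

```bash
python3 - <<'E'
from cell import robot,get_image,get_calibration
import cv2,numpy as np
s=robot.get_state();print(s["position"],s["q"].round(2) if hasattr(s["q"],'round') else s["q"])
c=get_calibration("wrist");im,d=get_image("wrist");np.savez("w1.npz",im=im,d=d,**c);cv2.imwrite("pics/w1.png",im[:,:,::-1]);print(np.round(c["world_from_camera"],3).tolist())
E
```

```text
[0.61319019 0.24701329 0.38024821] [ 0.01  0.42 -0.7   1.25  0.26  1.56 -0.75]
[[0.994, -0.105, -0.031, 0.622], [-0.109, -0.959, -0.261, 0.314], [-0.002, 0.263, -0.965, 0.523], [0.0, 0.0, 0.0, 1.0]]
```

View pics/w1.png

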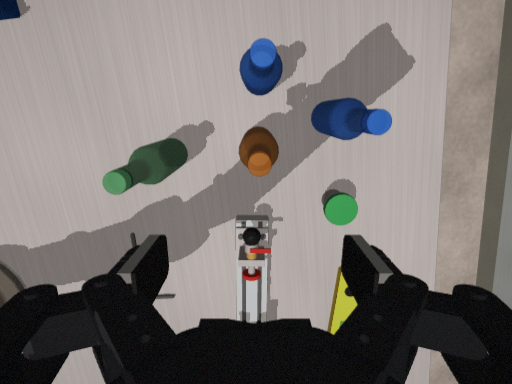

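```bash
python3 - <<'E'
from h import *
c=load("w1.npz")
a=cv2.resize(c["im"][110:200,220:300,::-1],None,fx=6,fy=6,interpolation=cv2.INTER_NEAREST);cv2.imwrite("pics/w1a.png",a)
print(ray(c,259,163,.225),ray(c,118,182,.225))
d=c["d"];
for v in range(140,180,4):print(v,d[v,259],end=' ')
T=c["world_from_camera"];K=c["mtx"]
def P(u,v):
    q=np.linalg.inv(K)@[u,v,1]*d[v,u];return (T[:3,:3]@q+T[:3,3]).round(4)
print(P(259,163),P(255,163),P(264,163),P(118,181))
E
```

```text
[0.61976443 0.26143253 0.225     ] [0.46958106 0.2574399  0.225     ]
140 0.37021816 144 0.35876155 148 0.32264286 152 0.2975634 156 0.29920813 160 0.30135432 164 0.30191308 168 0.3027008 172 0.30376327 176 0.53648597 [0.6198 0.2617 0.2264] [0.6157 0.2621 0.226 ] [0.6249 0.261  0.2258] [0.4701 0.2586 0.2255]
```

View pics/w1a.png

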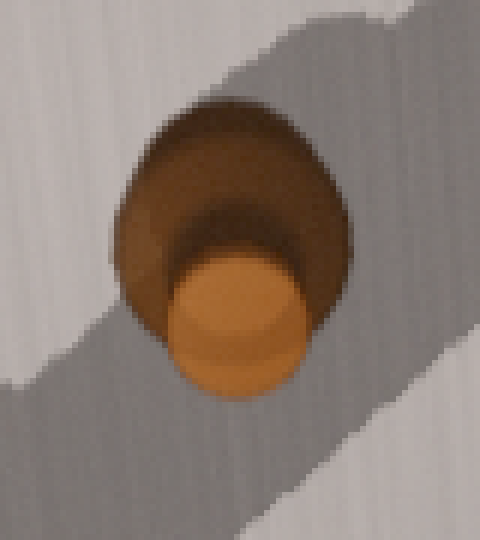

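Emit:
play_rows(increments=[[0.4,0.7,-1.0,0,1],[0.3,0.7,-2.5,0,1],[0,0,-3,0,1],[0,0,-3,0,1],[0,0,-3,0,1],[0,0,-3,0,1],[0,0,-2.5,0,1],[0,0,-2,0,1],[0,0,-0.8,0,1],[0,0,0,0,1]])

```text
time_s: 3.32
position: [0.6199, 0.256, 0.1707]
tool_rot: [0.002, 0.998, -0.057, -0.002]
contact_force: [0.2, -0.3, 0.7]
width: 0.0857
```

Emit:
play_rows(increments=[[0,0.3,0,0,1],[0,0,0,0,1]])

```text
time_s: 3.48
position: [0.6219, 0.2624, 0.1753]
tool_rot: [-0.001, 0.998, -0.056, 0.001]
contact_force: [0.4, -0.0, -0.3]
width: 0.0857
```

```bash
python3 - <<'E'
from cell import robot,get_image,get_calibration
import cv2,numpy as np
s=robot.get_state();print(s["position"])
c=get_calibration("wrist");im,d=get_image("wrist");np.savez("w2.npz",im=im,d=d,**c);cv2.imwrite("pics/w2.png",im[:,:,::-1]);print(np.round(c["world_from_camera"],3).tolist())
E
```

```text
[0.62185486 0.26242618 0.17529737]
[[0.994, -0.11, -0.027, 0.63], [-0.113, -0.959, -0.261, 0.329], [0.003, 0.262, -0.965, 0.318], [0.0, 0.0, 0.0, 1.0]]
```

View pics/w2.png

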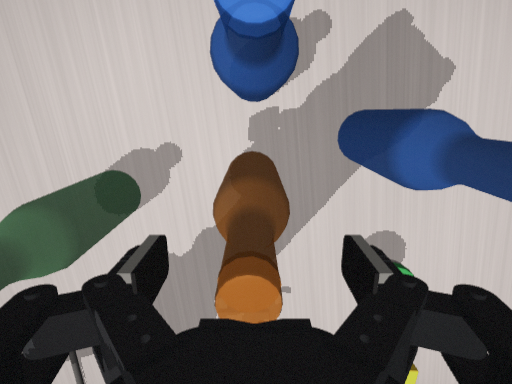

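Emit:
play_rows(increments=[[0,0,0,0,0.6],[0,0,0,0,0.4],[0,0,0,0,0.3],[0,0,0,0,0.2],[0,0,0,0,0.1],[0,0,0,0,0],[0,0,0,0,0],[0,0,0,0,0],[0,0,0,0,0]], force=25)

```text
time_s: 4.28
position: [0.6207, 0.2616, 0.1735]
tool_rot: [-0.0, 0.998, -0.056, -0.0]
contact_force: [-2.2, 0.1, 2.2]
width: 0.0255
```

```bash
python3 - <<'E'
from h import *
for n in("top0","scene0","w1"):
    c=load(n+".npz");d=c["d"];K=c["mtx"];T=c["world_from_camera"]
    v,u=np.mgrid[:384,:512];q=np.stack([(u-K[0,2])/K[0,0]*d,(v-K[1,2])/K[1,1]*d,d],-1)@T[:3,:3].T+T[:3,3]
    x,y,z=q[...,0],q[...,1],q[...,2]
    roi=(d>0)&(x>.47)&(x<.66)&(y>-.32)&(y<.17)
    flat=(d>0)&(x>.4)&(x<.9)&(y>-.3)&(y<.3)
    print(n,"table z",np.median(z[flat]))
    if n!="w1":
        m=(roi&(z>.055)&(z<.085)&(y<-.03)&(c["im"].max(-1)<60)).astype(np.uint8)
        pts=q[m>0][:,:2].astype(np.float32);r=cv2.minAreaRect(pts);print(m.sum(),r,z[m>0].max());print(cv2.boxPoints(r))
    m=roi&(z>.02)&(z<.04)
    pts=q[m][:,:2].astype(np.float32)
    if len(pts)>20:
        r=cv2.minAreaRect(pts);print("profile",m.sum(),r)
    h=cv2.cvtColor(c["im"],cv2.COLOR_RGB2HSV);red=((h[...,0]<6)|(h[...,0]>174))&(h[...,1]>150)&(h[...,2]>80)&roi
    print("red",q[red].min(0),q[red].max(0),np.median(q[red],axis=0))
    # seal disc: z 62..98
E
```

```text
top0 table z 0.0012308846793238626
1365 ((0.5600525140762329, -0.16235467791557312), (0.17516763508319855, 0.06980260461568832), 83.3818359375) 0.07683093611872405
[[ 0.51528955 -0.24533242]
 [ 0.58462703 -0.25337732]
 [ 0.6048155  -0.07937694]
 [ 0.535478   -0.07133204]]
profile 2243 ((0.570451021194458, -0.07187707722187042), (0.3927974998950958, 0.061258912086486816), 83.32058715820312)
red [0.56881059 0.04043508 0.03161664] [0.61783191 0.09863923 0.10034616] [0.59467269 0.09177031 0.09551206]
scene0 table z 0.001694461778554479
505 ((0.5617836117744446, -0.15807020664215088), (0.17340321838855743, 0.06543287634849548), 83.29940032958984) 0.0747802506384061
[[ 0.5191742  -0.2403622 ]
 [ 0.5841601  -0.24799699]
 [ 0.604393   -0.07577822]
 [ 0.53940713 -0.06814343]]
profile 1577 ((0.5702492594718933, -0.06910577416419983), (0.39632943272590637, 0.06225784122943878), 83.19169616699219)
red [0.57226677 0.04398735 0.0567584 ] [0.62072669 0.10411107 0.10062478] [0.5954134  0.05277776 0.09412004]
w1 table z 0.15982407299825566
profile 2137 ((0.581686794757843, 0.017435163259506226), (0.2205682247877121, 0.060005102306604385), 83.29940032958984)
red [ 0.56828656  0.00629257 -0.00146588] [0.62189074 0.10162155 0.09837293] [0.59741582 0.09318598 0.09540158]
```

Emit:
play_rows(increments=[[0,0,0.5,0,0],[0,0,1.2,0,0],[0,0,2,0,0],[0,0,2.5,0,0],[0,0,2.5,0,0],[0,0,2.5,0,0],[0,0,2.5,0,0],[0,0,2,0,0],[0,-0.5,1,0,0],[-0.1,-1,0,0,0]])

```text
time_s: 5.12
position: [0.6205, 0.2484, 0.3434]
tool_rot: [-0.002, 0.998, -0.055, 0.002]
contact_force: [-0.7, 1.0, -3.5]
width: 0.0253
```

Emit:
play_rows(increments=[[-0.2,-1.5,0,0,0],[-0.3,-2,0,0,0],[-0.3,-2.4,0,0,0],[-0.3,-2.4,0,0,0],[-0.4,-2.4,0,0,0],[-0.4,-2.4,0,0,0],[-0.4,-2.4,0,0,0],[-0.4,-2.4,0,0,0],[-0.4,-2.4,0,0,0],[-0.4,-2.4,0,0,0]])

```text
time_s: 5.95
position: [0.5834, 0.0165, 0.3384]
tool_rot: [0.001, 0.998, -0.057, -0.002]
contact_force: [0.5, 0.5, -3.1]
width: 0.0254
```

Emit:
play_rows(increments=[[-0.4,-2.4,0,0,0],[-0.4,-2.4,0,0,0],[-0.4,-2.4,0,0,0],[-0.4,-2.4,0,0,0],[-0.4,-2.4,0,0,0],[-0.4,-2.4,0,0,0],[-0.3,-2.4,0,0,0],[-0.2,-2.0,0,0,0],[0,-1.5,0,0,0],[0,-0.8,0,0,0]])

```text
time_s: 6.78
position: [0.5543, -0.1954, 0.3387]
tool_rot: [0.001, 0.998, -0.058, -0.001]
contact_force: [0.4, -0.3, -4.8]
width: 0.0257
```

Emit:
play_rows(increments=[[0,0,0,0,0],[0,0,0,0,0]])

```text
time_s: 6.95
position: [0.5558, -0.1907, 0.3397]
tool_rot: [-0.001, 0.998, -0.056, -0.0]
contact_force: [-0.6, 0.4, -3.0]
width: 0.0256
```

```bash
cat > look.py <<'E'
import sys
from cell import robot,get_image,get_calibration
import cv2,numpy as np
s=robot.get_state();print(s["time_s"],np.round(s["position"],4),np.round(s["contact_force"],1),np.round(s["moment"],2))
tag=sys.argv[1]
for n in sys.argv[2:]:
    c=get_calibration(n);im,d=get_image(n);np.savez(f"{n}{tag}.npz",im=im,d=d,**c);cv2.imwrite(f"pics/{n}{tag}.png",im[:,:,::-1])
E
python3 look.py 3 scene wrist
```

```text
6.95 [ 0.5558 -0.1907  0.3397] [-0.6  0.4 -3. ] [ 0.11 -0.07  0.03]
```

View pics/scene3.png

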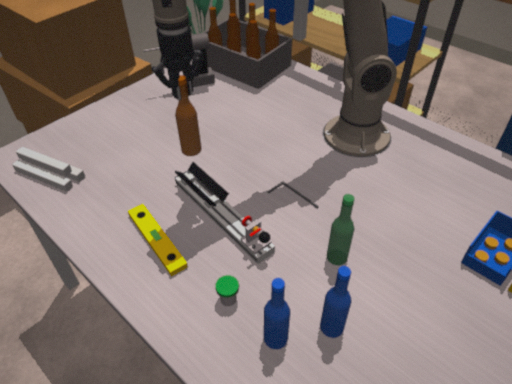

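View pics/wrist3.png

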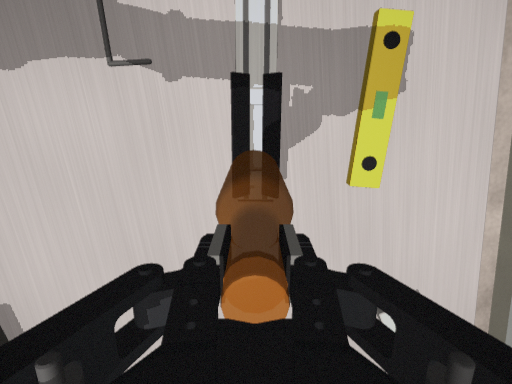

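```bash
python3 - <<'E'
from h import *
c=load("wrist3.npz")
for z in(.071,):
  for p in[(232,73),(281.5,73),(232,155),(282,155)]:print(ray(c,*p,z).round(4))
d=c["d"];K=c["mtx"];T=c["world_from_camera"]
v,u=np.mgrid[:384,:512];q=np.stack([(u-K[0,2])/K[0,0]*d,(v-K[1,2])/K[1,1]*d,d],-1)@T[:3,:3].T+T[:3,3]
m=(q[...,2]>.055)&(q[...,2]<.085)&(c["im"].max(-1)<60)&(v>60)&(v<150)&(u>215)&(u<300)
r=cv2.minAreaRect(q[m][:,:2].astype(np.float32));print(r,cv2.boxPoints(r))
E
```

```text
[ 0.5399 -0.0715  0.071 ]
[ 0.605  -0.0787  0.071 ]
[ 0.5256 -0.1795  0.071 ]
[ 0.5963 -0.1874  0.071 ]
((0.565962553024292, -0.12498917430639267), (0.10430055111646652, 0.06781355291604996), 83.38829803466797) [[ 0.5262767  -0.17288858]
 [ 0.59363925 -0.18069664]
 [ 0.6056484  -0.07708977]
 [ 0.53828585 -0.06928171]]
```

Emit:
play_rows(increments=[[0,-0.6,-0.5,0,0],[0,-1,-1.5,0,0],[-0.1,-1,-1.8,0,0],[0,-0.6,-1.8,0,0],[0,0,-1.4,0,0],[0,0,-0.8,0,0],[0,0,-0.5,0,0],[0,0,-0.3,0,0],[0,0,0,0,0],[0,0,0,0,0]])

```text
time_s: 7.88
position: [0.5556, -0.2233, 0.2552]
tool_rot: [0.0, 0.998, -0.056, 0.001]
contact_force: [1.0, -0.8, -3.2]
width: 0.025
```

Emit:
play_rows(increments=[[-0.1,0,-0.3,0,0],[0,0,-0.3,0,0],[0,0,-0.2,0,0],[0,0,-0.2,0,0],[0,0,0,0,0]])

```text
time_s: 8.3
position: [0.5536, -0.2236, 0.2438]
tool_rot: [-0.0, 0.998, -0.056, -0.0]
contact_force: [-1.0, 0.7, -3.6]
width: 0.0251
```

Emit:
play_rows(increments=[[0,0,-0.15,0,0],[0,0,-0.15,0,0],[0,0,0,0,0]])

```text
time_s: 8.55
position: [0.554, -0.2236, 0.2413]
tool_rot: [-0.0, 0.998, -0.056, 0.0]
contact_force: [-1.2, -0.4, -2.5]
width: 0.0256
```

Emit:
play_rows(increments=[[0,0,-0.15,0,0],[0,0,-0.15,0,0],[0,0,0,0,0]])

```text
time_s: 8.8
position: [0.5546, -0.2238, 0.2405]
tool_rot: [0.001, 0.998, -0.056, 0.001]
contact_force: [-0.9, 0.5, 5.1]
width: 0.0255
```

Emit:
play_rows(increments=[[0.02,0.17,0,0,0],[0.04,0.33,0,0,0],[0.04,0.33,0,0,0],[0.04,0.33,-0.02,0,0],[0.05,0.5,-0.04,0,0],[0,0,0,0,0]])

```text
time_s: 9.3
position: [0.5564, -0.2066, 0.2394]
tool_rot: [0.001, 0.998, -0.056, 0.001]
contact_force: [-2.3, 0.5, 6.4]
width: 0.0257
```

```bash
python3 look.py 4 scene wrist
```

```text
9.3 [ 0.5564 -0.2066  0.2394] [-2.3  0.5  6.4] [-0.45  0.79 -0.06]
```

View pics/scene4.png

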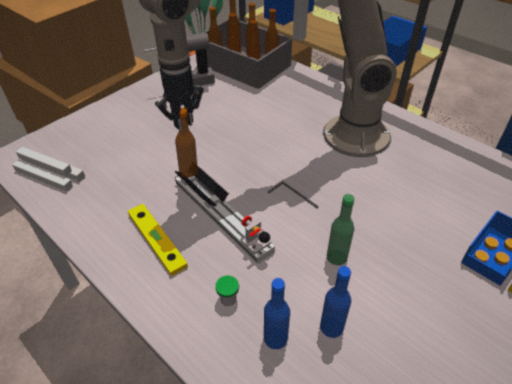

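View pics/wrist4.png

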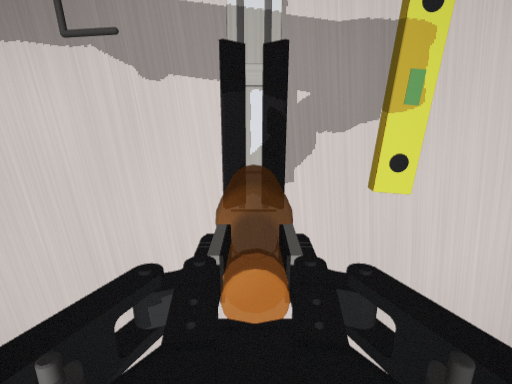

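Emit:
play_rows(increments=[[0.05,0.45,-0.03,0,0],[0.07,0.6,-0.07,0,0],[0.07,0.6,-0.09,0,0],[0.09,0.8,-0.17,0,0],[0.09,0.8,-0.19,0,0],[0.09,0.8,-0.2,0,0],[0.09,0.8,-0.2,0,0],[0,0,0,0,0]])

```text
time_s: 10.07
position: [0.5617, -0.1557, 0.2282]
tool_rot: [-0.001, 0.999, -0.055, 0.0]
contact_force: [-1.1, 1.0, 4.2]
width: 0.0255
```

```bash
python3 look.py 5 scene wrist
```

```text
10.0667 [ 0.5617 -0.1557  0.2282] [-1.1  1.   4.2] [ 0.06  0.44 -0.1 ]
```

View pics/scene5.png

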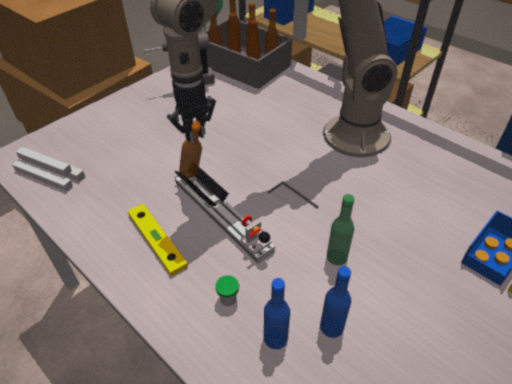

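View pics/wrist5.png

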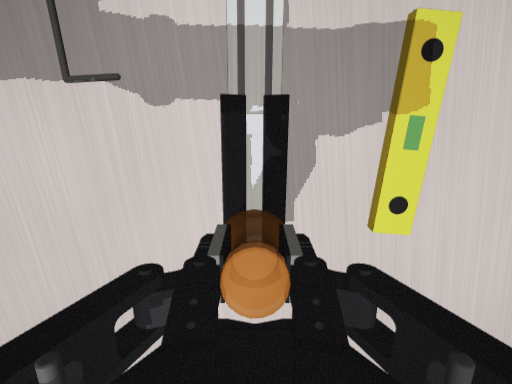

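Emit:
play_rows(increments=[[0.1,0.8,-0.3,0,0],[0.1,0.8,-0.3,0,0],[0.1,0.75,-0.32,0,0],[0.08,0.67,-0.33,0,0],[0.1,0.91,-0.55,0,0],[0.1,0.91,-0.57,0,0],[0.1,0.9,-0.6,0,0],[0,0,0,0,0]])

```text
time_s: 10.83
position: [0.568, -0.0982, 0.1973]
tool_rot: [-0.001, 0.999, -0.055, -0.0]
contact_force: [-0.6, 2.4, 3.8]
width: 0.0252
```

Emit:
play_rows(increments=[[0.09,0.79,-0.7,0,0],[0.09,0.79,-0.73,0,0],[0.09,0.79,-0.75,0,0],[0,0,0,0,0]])

```text
time_s: 11.17
position: [0.5707, -0.0749, 0.1755]
tool_rot: [-0.001, 0.998, -0.055, -0.0]
contact_force: [-0.2, 3.7, 3.5]
width: 0.0252
```

```bash
python3 look.py 6 scene wrist
```

```text
11.1667 [ 0.5707 -0.0749  0.1755] [-0.2  3.7  3.5] [0.62 0.05 0.01]
```

View pics/scene6.png

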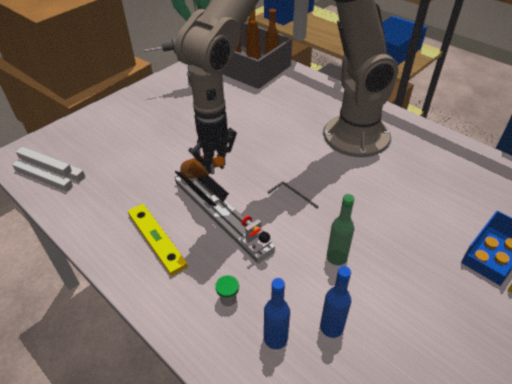

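View pics/wrist6.png

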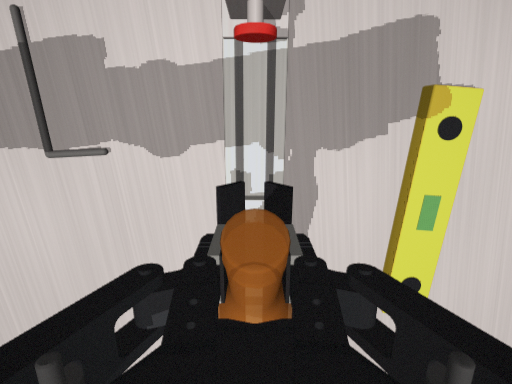

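Emit:
play_rows(increments=[[0.07,0.63,-0.8,0,0],[0.07,0.63,-0.8,0,0],[0.07,0.63,-0.85,0,0],[0.05,0.5,-0.9,0,0],[0.05,0.46,-0.9,0,0],[0.05,0.43,-0.95,0,0],[0,0,0,0,0]])

```text
time_s: 11.85
position: [0.5737, -0.0432, 0.1227]
tool_rot: [-0.001, 0.998, -0.055, -0.001]
contact_force: [-0.6, 4.7, 1.3]
width: 0.0244
```

Emit:
play_rows(increments=[[0.03,0.33,-0.9,0,0],[0.03,0.3,-0.9,0,0],[0.03,0.25,-0.9,0,0],[0,0,0,0,0]])

```text
time_s: 12.18
position: [0.5739, -0.0356, 0.0951]
tool_rot: [0.0, 0.998, -0.056, -0.002]
contact_force: [0.6, 2.8, 0.0]
width: 0.0246
```

```bash
python3 look.py 7 top wrist
```

```text
12.1833 [ 0.5739 -0.0356  0.0951] [0.6 2.8 0. ] [ 0.46 -0.15  0.05]
```

View pics/top7.png

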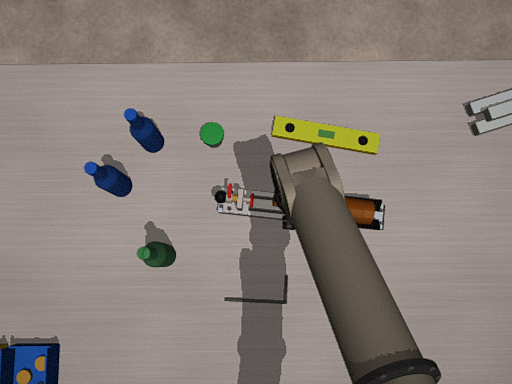

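View pics/wrist7.png

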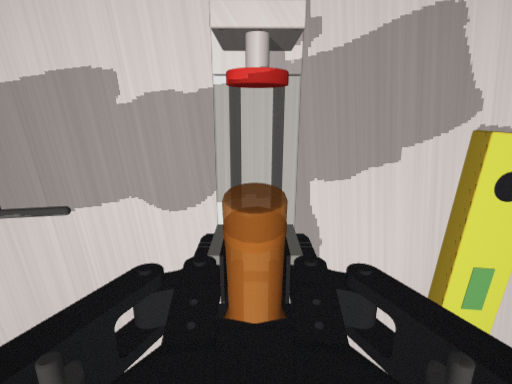

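Emit:
play_rows(increments=[[0.02,0.2,-0.8,0,0],[0.01,0.1,-0.8,0,0],[0.01,0.1,-0.7,0,0],[0,0,-0.4,0,0],[0,0,0,0,0],[0,0,0,0,0]])

```text
time_s: 12.78
position: [0.5755, -0.032, 0.0703]
tool_rot: [0.0, 0.998, -0.056, -0.0]
contact_force: [-0.3, 2.4, -1.0]
width: 0.0252
```

Emit:
play_rows(increments=[[0,0,-0.2,0,0],[0,0,-0.2,0,0],[0,0,0,0,0]])

```text
time_s: 13.03
position: [0.5757, -0.0318, 0.0666]
tool_rot: [0.0, 0.998, -0.056, 0.0]
contact_force: [0.3, 1.6, 0.0]
width: 0.0254
```

Emit:
play_rows(increments=[[0,0,-0.2,0,0],[0,0,-0.1,0,0],[0,0,0,0,0]])

```text
time_s: 13.28
position: [0.5758, -0.0317, 0.0636]
tool_rot: [-0.0, 0.998, -0.056, 0.0]
contact_force: [0.5, 3.7, 0.3]
width: 0.0251
```

Emit:
play_rows(increments=[[0,0,-0.1,0,0],[0,0,-0.1,0,0],[0,0,0,0,0]])

```text
time_s: 13.53
position: [0.5757, -0.0318, 0.0616]
tool_rot: [0.0, 0.998, -0.056, -0.0]
contact_force: [-0.5, 3.2, 0.5]
width: 0.0249
```

Emit:
play_rows(increments=[[0,0,-0.1,0,0],[0,0,0,0,0]])

```text
time_s: 13.7
position: [0.5757, -0.0318, 0.0606]
tool_rot: [0.0, 0.998, -0.056, -0.0]
contact_force: [0.1, 3.7, -0.0]
width: 0.0251
```

Emit:
play_rows(increments=[[0,0,0,0,0.35],[0,0,0,0,0.4],[0,0,0,0,0.5],[0,0,0,0,0.5]])

```text
time_s: 14.03
position: [0.5757, -0.0326, 0.0607]
tool_rot: [0.0, 0.998, -0.057, 0.0]
contact_force: [0.1, 0.1, 0.2]
width: 0.0428
```

```bash
python3 look.py 8 scene top wrist
```

```text
14.0333 [ 0.5757 -0.0326  0.0607] [0.1 0.1 0.2] [-0.05 -0.03  0.03]
```

View pics/scene8.png

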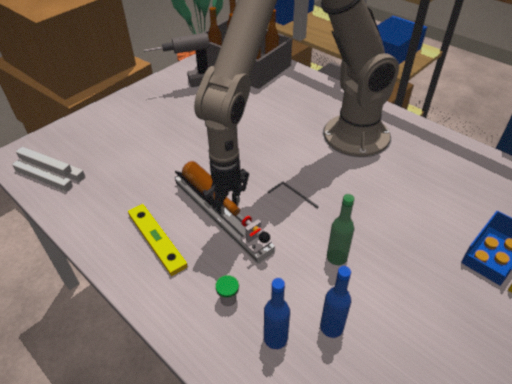

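View pics/wrist8.png

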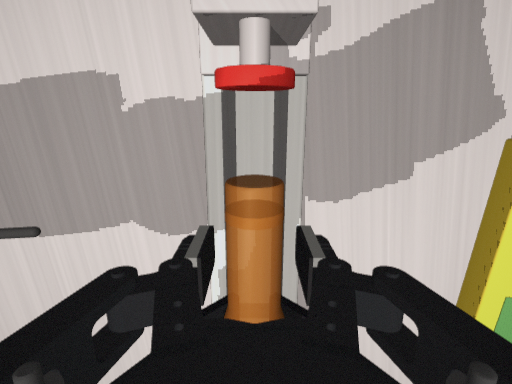

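View pics/top8.png

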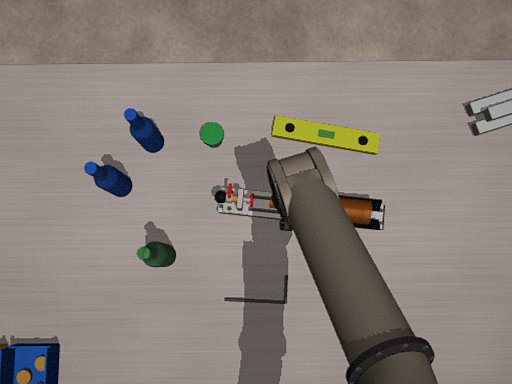

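```bash
python3 - <<'E'
from h import *
O=np.array([.572,-.074]);e=np.array([.1167,.9932])
for n in("wrist8","top8","scene8"):
    c=load(n+".npz");d=c["d"];K=c["mtx"];T=c["world_from_camera"]
    v,u=np.mgrid[:384,:512];q=np.stack([(u-K[0,2])/K[0,0]*d,(v-K[1,2])/K[1,1]*d,d],-1)@T[:3,:3].T+T[:3,3]
    ry=(q[...,:2]-O)@e;rx=(q[...,:2]-O)@[e[1],-e[0]];z=q[...,2]
    h=cv2.cvtColor(c["im"],cv2.COLOR_RGB2HSV)
    am=(h[...,0]>=6)&(h[...,0]<22)&(h[...,1]>140)&(abs(rx)<.04)&(ry>-.2)&(ry<.1)&(z>.05)
    red=((h[...,0]<6)|(h[...,0]>174))&(h[...,1]>150)&(abs(rx)<.025)&(z>.07)&(ry>.08)&(ry<.15)
    print(n,"mouth y",ry[am].max().round(4),"base",ry[am].min().round(4),"seal face",np.percentile(ry[red],[0,5]).round(4) if red.any() else None)
    for a in np.arange(-.17,.09,.02):
        m=am&(abs(ry-a)<.01)
        if m.sum()>5:print(round(a,3),z[m].max().round(4),np.median(rx[m]).round(4),end=' | ')
    print()
E
```

```text
wrist8 mouth y 0.0811 base -0.005 seal face [0.1097 0.1182]
0.01 0.0941 -0.0006 | 0.03 0.0953 -0.0007 | 0.05 0.1369 -0.0007 | 0.07 0.0948 -0.0008 | 
top8 mouth y 0.0855 base -0.1723 seal face [0.0852 0.0879]
-0.15 0.1111 -0.0064 | -0.13 0.113 -0.0058 | -0.11 0.1138 -0.0046 | -0.09 0.1144 0.0067 | -0.07 0.1081 0.0169 | 0.07 0.4051 -0.0123 | 
scene8 mouth y 0.0834 base -0.1522 seal face [0.1192 0.1202]
-0.13 0.1105 0.0109 | -0.11 0.1121 0.0129 | -0.09 0.1112 0.0104 | -0.07 0.1129 0.0124 | -0.05 0.1124 0.0124 | -0.03 0.1133 0.0083 | 0.03 0.1973 0.0032 | 0.05 0.1304 0.0042 | 0.07 0.0976 0.001 |
```

Emit:
play_rows(increments=[[0,0,0,0,0.3],[0,0,0,0,0.15],[0,0,0,0,0],[0,0,0,0,0],[0,0,0,0,0],[0,0,0,0,0]], force=25)

```text
time_s: 14.68
position: [0.5757, -0.0319, 0.0608]
tool_rot: [0.0, 0.998, -0.056, -0.0]
contact_force: [-1.2, -0.7, 0.7]
width: 0.025
```

Emit:
play_rows(increments=[[0.02,0.2,0,0,0],[0.04,0.3,0,0,0],[0.04,0.4,0,0,0],[0.05,0.4,0,0,0],[0.05,0.4,0,0,0],[0.05,0.4,0,0,0],[0.04,0.3,0,0,0],[0.03,0.2,0,0,0],[0,0,0,0,0]])

```text
time_s: 15.43
position: [0.5788, -0.0046, 0.0607]
tool_rot: [-0.0, 0.998, -0.056, -0.0]
contact_force: [-1.2, -1.2, 1.7]
width: 0.025
```

```bash
python3 look.py 9 wrist
```

```text
15.4333 [ 0.5788 -0.0046  0.0607] [-1.2 -1.2  1.7] [-0.34  0.37 -0.08]
```

View pics/wrist9.png

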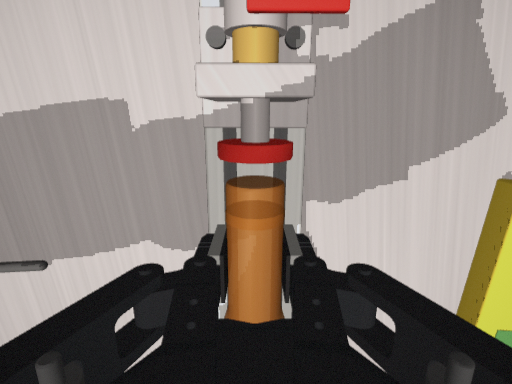

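Emit:
play_rows(increments=[[0.02,0.15,0,0,0],[0.02,0.2,0,0,0],[0.02,0.2,0,0,0],[0.02,0.15,0,0,0],[0.01,0.1,0,0,0],[0,0,0,0,0]])

```text
time_s: 15.98
position: [0.5798, 0.0027, 0.0607]
tool_rot: [-0.0, 0.998, -0.056, -0.0]
contact_force: [-1.6, -2.9, -0.0]
width: 0.0255
```

Emit:
play_rows(increments=[[0.01,0.1,0,0,0],[0.01,0.1,0,0,0],[0.02,0.1,0,0,0],[0.01,0.1,0,0,0],[0.01,0.1,0,0,0],[0,0,0,0,0]])

```text
time_s: 16.48
position: [0.5804, 0.0074, 0.0607]
tool_rot: [-0.0, 0.998, -0.056, -0.0]
contact_force: [-1.1, -3.5, -0.7]
width: 0.0252
```

```bash
python3 look.py 10 wrist
```

```text
16.4833 [0.5804 0.0074 0.0607] [-1.1 -3.5 -0.7] [-0.57  0.42 -0.13]
```

View pics/wrist10.png

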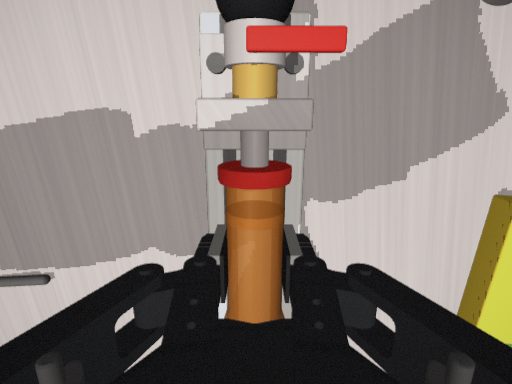

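Emit:
play_rows(increments=[[0.01,0.1,0,0,0],[0.01,0.1,0,0,0],[0.02,0.1,0,0,0],[0.01,0.1,0,0,0],[0.01,0.1,0,0,0],[0,0,0,0,0]])

```text
time_s: 17.03
position: [0.581, 0.0126, 0.0607]
tool_rot: [-0.0, 0.998, -0.056, -0.0]
contact_force: [-1.2, -3.0, -0.5]
width: 0.0251
```

Emit:
play_rows(increments=[[0.01,0.07,0,0,0],[0.01,0.07,0,0,0],[0,0.06,0,0,0],[0,0,0,0,0]])

```text
time_s: 17.37
position: [0.5812, 0.0144, 0.0607]
tool_rot: [-0.0, 0.998, -0.056, 0.0]
contact_force: [-3.2, -2.8, 0.0]
width: 0.0253
```

```bash
python3 look.py 11 wrist
```

```text
17.3667 [0.5812 0.0144 0.0607] [-3.2 -2.8  0. ] [-0.64  0.44 -0.13]
```

View pics/wrist11.png

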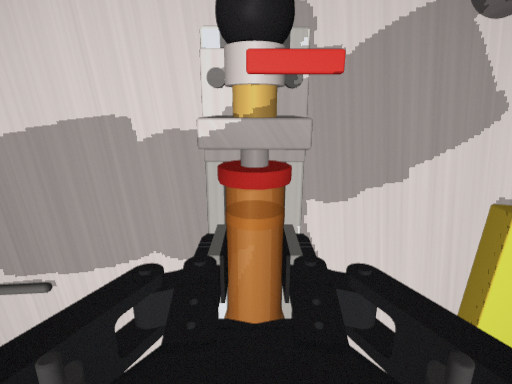

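Emit:
play_rows(increments=[[0,0.05,0,0,0],[0.01,0.05,0,0,0],[0,0.05,0,0,0],[0,0,0,0,0]])

```text
time_s: 17.75
position: [0.5813, 0.0154, 0.0607]
tool_rot: [0.0, 0.998, -0.056, 0.0]
contact_force: [-1.9, -3.9, -0.2]
width: 0.0254
```

Emit:
play_rows(increments=[[0,0.05,0,0,0],[0.01,0.05,0,0,0],[0,0,0,0,0]])

```text
time_s: 18.0
position: [0.5814, 0.0156, 0.0607]
tool_rot: [0.001, 0.998, -0.056, -0.0]
contact_force: [-2.7, -6.3, -1.3]
width: 0.0245
```

Emit:
play_rows(increments=[[0,0.05,0,0,0],[0,0.05,0,0,0],[0,0,0,0,0]])

```text
time_s: 18.25
position: [0.5813, 0.0157, 0.0607]
tool_rot: [0.001, 0.998, -0.057, -0.0]
contact_force: [-2.2, -6.3, -0.0]
width: 0.0255
```

Emit:
play_rows(increments=[[0,0.05,0,0,0],[0,0.05,0,0,0],[0,0,0,0,0]])

```text
time_s: 18.5
position: [0.5813, 0.0158, 0.0607]
tool_rot: [0.002, 0.998, -0.057, -0.0]
contact_force: [-2.7, -7.9, -0.5]
width: 0.0252
```

```bash
python3 look.py 12 wrist
```

```text
18.5 [0.5813 0.0158 0.0607] [-2.7 -7.9 -0.5] [-1.6   0.44 -0.03]
```

View pics/wrist12.png

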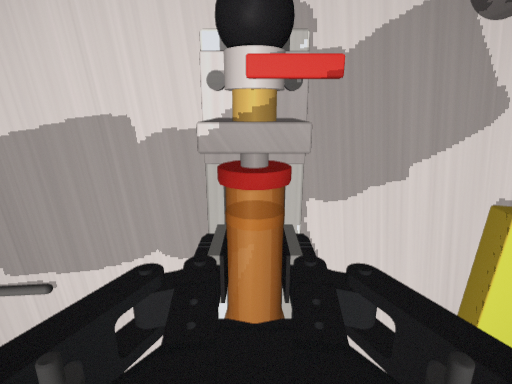

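```bash
python3 - <<'E'
from h import *
for n in("wrist8","wrist9","wrist10","wrist11","wrist12"):
    c=load(n+".npz");im=c["im"].astype(int)
    h=cv2.cvtColor(c["im"],cv2.COLOR_RGB2HSV)
    col=slice(222,290)
    red=((h[...,0]<6)|(h[...,0]>174))&(h[...,1]>180)
    rr=np.where(red[40:260,225:240].mean(1)>.5)[0]+40
    rr=rr[rr>60] if n=="wrist8" else rr[rr>120]
    g=c["im"][:,205:232].mean((1,2));dg=np.diff(g)
    e=[i for i in range(5,170) if abs(dg[i])>12]
    ys=ray(c,232,rr.min(),.096)[1]
    print(n,rr.min(),rr.max(),ys.round(4),[(i,int(dg[i]),ray(c,220,i,.096)[1].round(4)) for i in e])
E
```

```text
wrist8 66 89 0.0504 [(10, -14, np.float64(0.0678)), (11, -34, np.float64(0.0675)), (12, -50, np.float64(0.0672)), (13, -17, np.float64(0.0669)), (44, 46, np.float64(0.0577)), (45, 37, np.float64(0.0574)), (65, -16, np.float64(0.0512)), (66, -21, np.float64(0.0509)), (67, -16, np.float64(0.0506)), (73, -22, np.float64(0.0487)), (75, 32, np.float64(0.048)), (85, -12, np.float64(0.0448)), (88, 22, np.float64(0.0438)), (89, 14, np.float64(0.0435)), (92, -16, np.float64(0.0425))]
wrist9 140 161 0.053 [(25, -17, np.float64(0.091)), (26, -20, np.float64(0.0908)), (27, -16, np.float64(0.0905)), (47, 14, np.float64(0.0844)), (48, 38, np.float64(0.0841)), (61, -33, np.float64(0.0801)), (63, 22, np.float64(0.0795)), (64, 13, np.float64(0.0791)), (94, -13, np.float64(0.0694)), (95, -23, np.float64(0.0691)), (96, -58, np.float64(0.0688)), (97, -31, np.float64(0.0684)), (98, 16, np.float64(0.0681)), (99, 19, np.float64(0.0678)), (100, 50, np.float64(0.0674)), (101, 37, np.float64(0.0671)), (108, -17, np.float64(0.0647)), (125, -12, np.float64(0.0589)), (126, -20, np.float64(0.0585)), (140, -12, np
[... 1123 characters left out ...]
 -20, np.float64(0.0653))]
wrist12 162 187 0.0656 [(28, 12, np.float64(0.1106)), (46, 15, np.float64(0.1052)), (47, 15, np.float64(0.1049)), (49, -25, np.float64(0.1043)), (50, 12, np.float64(0.104)), (51, 19, np.float64(0.1037)), (69, -20, np.float64(0.0981)), (70, -18, np.float64(0.0978)), (89, 30, np.float64(0.0917)), (90, 33, np.float64(0.0913)), (116, -19, np.float64(0.0826)), (117, -38, np.float64(0.0823)), (118, -29, np.float64(0.0819)), (119, -19, np.float64(0.0816)), (121, 61, np.float64(0.0809)), (122, 27, np.float64(0.0805)), (123, 17, np.float64(0.0802)), (151, -13, np.float64(0.0702)), (153, 20, np.float64(0.0695)), (161, -15, np.float64(0.0665)), (162, -24, np.float64(0.0661))]
```

Emit:
play_rows(increments=[[0,0,0,0,0.32],[0,0,0,0,0.36],[0,0,0,0,0.45],[0,0,0,0,0.6],[0,0,0,0,0.75],[0,0,0,0,0.75]])

```text
time_s: 19.05
position: [0.5818, 0.0195, 0.0609]
tool_rot: [-0.0, 0.998, -0.056, 0.0]
contact_force: [0.2, -0.1, -0.7]
width: 0.0639
```

```bash
python3 look.py 13 wrist
```

```text
19.05 [0.5818 0.0195 0.0609] [ 0.2 -0.1 -0.7] [-0.02  0.01  0.04]
```

View pics/wrist13.png

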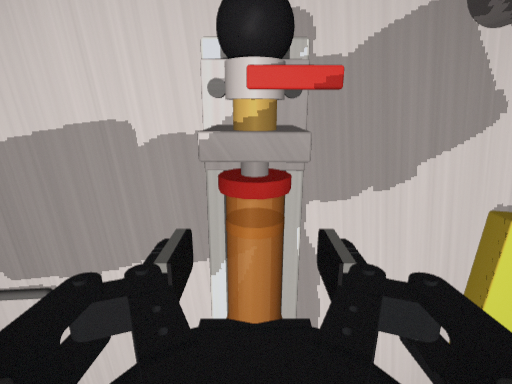

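Emit:
play_rows(increments=[[0,0,0,0,0.4],[0,0,0,0,0.2],[0,0,0,0,0],[0,0,0,0,0],[0,0,0,0,0],[0,0,0,0,0],[0,0,0,0,0]])

```text
time_s: 19.68
position: [0.5815, 0.0187, 0.0608]
tool_rot: [0.0, 0.998, -0.056, 0.0]
contact_force: [0.2, 0.0, -0.1]
width: 0.0255
```

Emit:
play_rows(increments=[[0,0.05,0,0,0],[0.01,0.05,0,0,0],[0,0.05,0,0,0],[0,0.05,0,0,0],[0,0,0,0,0],[0,0,0,0,0]])

```text
time_s: 20.18
position: [0.5815, 0.0188, 0.0607]
tool_rot: [0.001, 0.998, -0.057, -0.0]
contact_force: [-0.9, -5.1, 1.9]
width: 0.0253
```

Emit:
play_rows(increments=[[0.01,0.05,0,0,0],[0,0.05,0,0,0],[0,0.05,0,0,0],[0,0.05,0,0,0],[0,0,0,0,0],[0,0,0,0,0]])

```text
time_s: 20.68
position: [0.5815, 0.019, 0.0607]
tool_rot: [0.002, 0.998, -0.057, -0.0]
contact_force: [-0.7, -7.8, 2.4]
width: 0.025
```

Emit:
play_rows(increments=[[0,0,0,0,0.32],[0,0,0,0,0.36],[0,0,0,0,0.45],[0,0,0,0,0.7],[0,0,0,0,0.8],[0,0,0,0,0.8]])

```text
time_s: 21.18
position: [0.5816, 0.0233, 0.0607]
tool_rot: [-0.0, 0.998, -0.056, 0.0]
contact_force: [-0.5, 0.2, -0.4]
width: 0.068
```

Emit:
play_rows(increments=[[0,0,0.5,0,0.8],[0,0,1,0,0.8],[0,0,2,0,0.8],[0,0,3,0,0.8],[0,0,3,0,0.8],[0,0,3,0,0.8],[0,0,3,0,0.8],[0,0,3,0,0.8],[0,0,2,0,0.8],[0,0,1,0,0.8]])

```text
time_s: 22.02
position: [0.5832, 0.0234, 0.2804]
tool_rot: [-0.0, 0.998, -0.056, 0.003]
contact_force: [0.4, -0.7, 0.5]
width: 0.0686
```

Emit:
play_rows(increments=[[0,2,0,0,0.8],[-1,3,0,0,0.8],[-1,3,0,0,0.8],[-1,3,0,0,0.8],[-1,3,0,0,0.8],[-1,3,0,0,0.8],[-1,2,0,0,0.8],[0,1,0,0,0.8],[0,0,0,0,0.8]])

```text
time_s: 22.77
position: [0.5207, 0.2254, 0.2759]
tool_rot: [-0.001, 0.999, -0.054, 0.0]
contact_force: [1.5, 0.2, -0.7]
width: 0.0686
```

```bash
python3 look.py 14 wrist top scene; python3 - <<'E'
from h import *
c=load("scene14.npz");cv2.imwrite("pics/s14z.png",cv2.resize(c["im"][150:270,160:290,::-1],None,fx=5,fy=5,interpolation=cv2.INTER_CUBIC))
E
```

```text
22.7667 [0.5207 0.2254 0.2759] [ 1.5  0.2 -0.7] [0.02 0.02 0.03]
```

View pics/s14z.png

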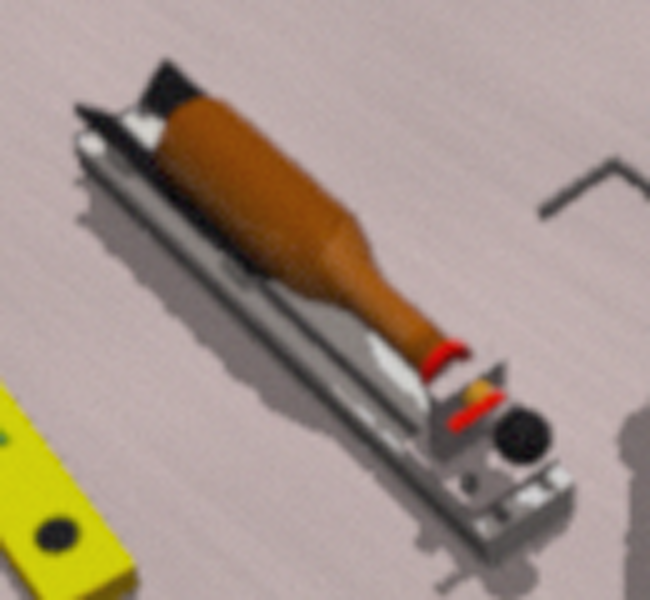

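View pics/top14.png

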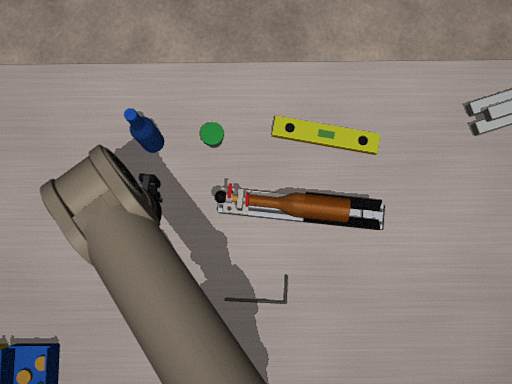

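View pics/wrist14.png

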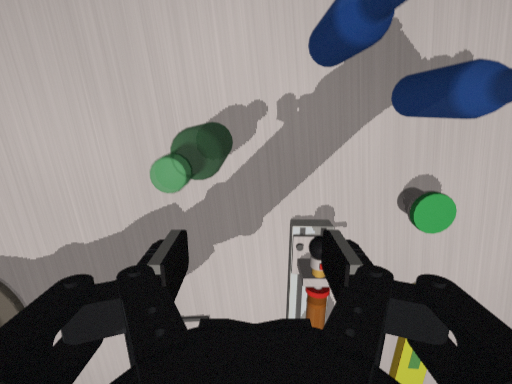

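```bash
python3 - <<'E'
from h import *
for n in("top0","top14"):
    c=load(n+".npz");h=cv2.cvtColor(c["im"],cv2.COLOR_RGB2HSV)
    red=(((h[...,0]<7)|(h[...,0]>172))&(h[...,1]>150)&(h[...,2]>90)).astype(np.uint8)
    red[:190]=0;red[210:]=0;red[:,:240]=0;red[:,262:]=0
    v,u=np.where(red);w=c["im"][...,0][v,u].astype(float);cu,cv=u.mean(),v.mean();print(n,len(u),cu,cv,ray(c,cu,cv,.09).round(4))
E
```

```text
top0 36 251.44444444444446 199.69444444444446 [0.5826 0.044  0.09  ]
top14 39 246.97435897435898 199.17948717948718 [0.5839 0.0541 0.09  ]
```

```bash
python3 -c "
from cell import robot
print(robot.hand_in())"
```

```text
the job is handed in; nothing more can be done
None
```

The amber bottle is lying in the V cradle with its mouth holding the red seal against its stop. I handed the job in at about 23 s of the 61 s allowed.

**How it was done:** I gripped the bottle by the neck and stood its base in the cradle. I tilted it down by swinging the hand in an arc, released and regripped it, then slid it slowly forward. After the first release I regripped once more and pushed again to check the stop, then let go and withdrew.

**Last checks:**
- **Seal at its stop:** the top-camera pictures before and after show the disc moved about 10.1 mm, against 10 mm of full travel. In both pushes the hand stopped moving while the force rose to about 8 N; sliding had taken about 3 N. The wrist camera put the travel at about 12 mm, but that estimate is only good to 1–2 mm.
- **Bottle:** it was still lying in the cradle against the seal after I let go and moved the arm away.
- **Bystanders:** the level, fitting and hex key looked unmoved in the top view. The arm hid the green bottle there, but the wrist view shows it standing.
- **Forces:** the forces I read after each move never exceeded about 8 N.

The cameras disagreed by up to about 7 mm on the bottle's position, so I placed the grasp by the wrist camera, with the scene camera agreeing.

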